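# Slide the valve-box cover aside and push the disc-ended handle shut

## Robot

A 6-joint arm with a two-finger parallel gripper is mounted at the origin on a cart in front of the work surface, level with it; the furniture and walls round the work are solid. World frame = base frame: x ahead of the robot, y to its left, z up, the work surface at z = 0. Lengths are in m, angles in rad, forces in N, time in s.
With the tool pointing down it reaches from about 0.3 to 0.875 m from the base axis. Payload 6.4 kg.
Tool frame: the origin (TCP) lies between the finger pads; the fingertips stand 19 mm ahead of it and the grasp point (between the pads) is the TCP (ctrl.tips_ahead is the z of the fingertips in the tool frame, in m); z points along the fingers, y is the line along which they close (so a half turn about z gives the same grasp; the last joint's range is limited). The gripper opens to 85 mm and grips with 20 to 120 N. Pads are 22 mm wide; open, the fingers measure 114 mm over their backs; the gripper's body (76 mm by 85 mm) begins 54 mm behind the grasp point. The pads swing forward as they close: fully open they stand 13 mm farther back than shut.
Start: joints at [0.906, 0.181, 1.607, -0, 1.354, -0.206], TCP at [0.255, 0.516, 0.25] pointing down, gripper open.
Joint ranges: [-2.99, 2.99], [-0.89, 2.07], [0.3, 2.58], [-1.14, 4.28], [0, 2.63], [-3.12, 3.12]. Speed limits (rad/s): [2.57, 2.57, 3.01, 3.14, 3.14, 3.14].

## Interface

Orientations are given as a unit quaternion [w, x, y, z].
In Python, from bench import readout, vision, ctrl gives the robot as it stands.
- The arm moves only by the tool play_rows, never from a script. Its arguments are lists of equal length, an entry for each row: "xyz": the shift along the tool's x, y, z in mm, a list of three; "rot": the turn, a rotation vector about the tool's x, y, z in rad, a list of three; "grip": the opening, from 0 (shut) to 1 (fully open). In form: {"xyz": [[x, y, z], ...], "rot": [[rx, ry, rz], ...], "grip": [grip, ...]}. A call has exactly 10 rows; each row is the pose to reach, as a shift and turn from the pose commanded when the call began, along the tool's axes at that moment; what a row does not reach only later rows make up. A row lasts 1/8 s, in which the tool goes at most 62.5 mm and 10.7 degrees, less where a joint would pass 70% of its speed; a pose out of reach is approached as far as the arm can. A call with a gripper value outside its range is refused whole. The fingers move at their own pace and stop on an object; the grip force is fixed at half the most. Time passes only in rows, so rows that repeat a pose let the fingers close, or fill a call up. It gives the time, the measured TCP pose, the force, the opening and the grip force at its end, in the units of the state.
- readout.get_obs(): the state, without advancing time (a new reading comes with each control period).
- vision.camera(name): name is "side" or "top" or "wrist"; returns a dict with "color" (400x640x3 uint8, red, green, blue), "depth" (400x640 float32, m along the optical axis (not along the pixel's ray), 0 where there is no reading), "camera_matrix" (3x3 intrinsics, pixels), "k1" (the pictures are not rectified: a ray, as slopes to the right and down, at radius r is drawn at 1 + k1 r^2 times it, then the intrinsics apply), "extrinsics" (4x4, takes a point from camera to world coordinates); the wrist camera has in their place "hand_eye" (4x4, takes a point from camera to tool coordinates, whose origin is the TCP and whose axes are the flange's). Camera axes: x right, y down, z forward; pixel columns grow to the right and rows downward; lengths in m; the calibration is good to about 2 mm. A picture is of the moment at which its call begins: read the wrist's pose just before it.
- ctrl.hand_in(): hands the job in; it is judged then, once.
The state is a dict: "time_s": time; "q": joint angles; "dq": joint speeds; "joint_efforts": joint torques, N m; "eef_pos": TCP position; "eef_rot": TCP orientation; "wrist_force": force on the tool from outside, world axes, zero at the start; "torque": the same for the moment, N m; "opening": opening from 0.0 (shut) to 1.0 (fully open); "grasp_force": force on a finger pad.
Only numpy, scipy, OpenCV 4.12 (cv2) and the standard library are available. Lean on these libraries where they do the work, as an engineer would, in place of code of your own. Each camera call takes 0.05 s, during which the arm holds its last target. There are 200 camera calls.

## Task

Shut off one air line in the long valve box on the bench: push the sliding cover along its rails to the right, all the way to the end stop, so that the two valve handles are laid bare. Then push the handle that ends in a round disc clockwise, a quarter turn until it stops, and leave the plain straight handle open as it is. Work by pushing with the fingers only: never lift the cover out of its rails, and leave the small things lying round the box where they are.

Things in the scene. Friction and masses are not known exactly. Their poses are not given: they have to be found in the camera images.
- valve_box: Grey box fixed to the bench, 158 (x) x 500 (y) x 70 mm high, lugs 19 mm beyond each short end. Origin: centre of its underside, at bench height; y axis along its length to the left, x axis away from the robot (turned up to 0.25 rad). Left half: open bay with both valves; right half: closed deck. The cover lies on a ledge 60 mm up, between 6 mm wide rails and end stops that rise to 70 mm.
- bay_floor (a point): Centre of the open bay's floor, 8 mm above the bench, at y = +121 mm in the box frame. The bay inside is 130 (x) x 230 (y) mm; its walls and the deck rise to 60 mm above the bench (rails 70 mm).
- cover: Loose flat aluminium plate, 142 (x) x 242 (y) x 6 mm, about 0.4 kg, in the rails with 2 mm play on either side; 2 to 3 N slide it. Origin: centre of its underside; axes as the box's. In the box frame its origin is at z = 60 mm and can go from y = +123 (left end stop) to -123 mm (right end stop). It starts over the bay (y = 95 to 121 mm), hiding the valves.
- push_rib (a point): Middle of the top edge of the upright black rib on the cover, straight above the cover's centre, 92 mm above the bench. The rib is 70 mm long in x, 10 mm thick in y and stands 26 mm above the plate; low fixing tabs reach 10 mm beyond its faces.
- disc_valve: Fixed brass valve with the disc-ended handle. Origin: on the spindle axis at bench height; axes as the box's. Round body of 14 mm radius, 38 mm high (foot 19 mm radius, 13 mm high); a pipe up to 25 mm thick runs in +x through the far wall; nothing on the robot's side. In the box frame at x = 20, y = 166 or 68 mm; the plain valve has the other place.
- disc_handle (a joint): Angle (rad). 0: open, the handle points from the spindle to the robot (-x of the box), in line with its pipe. Grows clockwise seen from above, the tip going left (+y of the box), to the stop at 1.571: shut, pointing along +y, across its pipe. Starts at 0 to 0.2; stays where left (friction about 2 N at the disc).
- disc_handle_end (a point): Centre of the round disc (26 mm across, 10 mm thick) at the end of the steel handle, 50 mm from the spindle axis, 42 mm above the bench. The handle is a bar 10 mm wide, 37 to 47 mm above the bench, hub radius 12 mm. Below it is free space down to the bay floor.
- plain_valve: The same valve with the plain handle, to be left open. Origin and axes as for the disc valve.
- plain_handle (a joint): Angle of the plain handle (rad), counted like the other: 0 open, pointing to the robot. Starts between 0 and 0.2 and must stay open.
- plain_handle_end (a point): Point 50 mm from the spindle axis on the plain steel handle, a straight bar 10 mm wide and 56 mm long without a disc, 42 mm above the bench.
- tape_roll: Bystander: black tape roll lying flat, 68 mm across, 19 mm high, behind the right half of the box. Origin: centre of its underside.
- battery_9v: Bystander: upright block battery, 18x26x48 mm, behind the right half of the box. Origin: centre of its underside.
- screwdriver: Bystander: small screwdriver lying beyond the right end of the box, pointing away from the robot, 153x23x22 mm. Origin: centre of its underside.
- croc_clip: Bystander: insulated crocodile clip, 54x10x11 mm, lying behind the left half of the box. Origin: centre of its underside.

How it is judged:
On the way, in this order (a step that is already met when the one before it is completed fails the run):
1. the cover lies slid aside to the right end stop, down in its rails, while the disc-ended handle is still open (y of cover in the frame of valve_box below -0.108 m and z of cover in the frame of valve_box below 0.066 m and value of joint disc_handle below 0.5 rad), for 0.2 s.
2. the disc-ended handle is pushed shut (value of joint disc_handle above 1.45 rad), for 0.2 s.
At the end, for the whole second after the job is handed in: The cover rests in its rails within 15 mm of the right end stop, the disc-ended handle is shut (at least 1.45 of 1.571 rad) and the plain handle is still open (under 0.4 rad) (y of cover in the frame of valve_box below -0.108 m and z of cover in the frame of valve_box below 0.066 m and linear speed of cover below 0.01 m/s and value of joint disc_handle above 1.45 rad and velocity of joint disc_handle below 0.05 rad/s and value of joint plain_handle below 0.4 rad); the robot touches nothing.
It fails at once if the cover is lifted (over 15 mm) or tipped out of its rails (z of cover in the frame of valve_box above 0.075 m or angle between cover's own z axis and vertical above 0.15 rad).
It fails at once if the plain handle is turned (value of joint plain_handle above 0.4 rad).
It fails at once if a bystander is moved more than 30 mm (distance of any of tape_roll, battery_9v, screwdriver, croc_clip from where it was at the start of the episode above 0.03 m).
It also fails if it takes over 58 s, if anything falls off the work surface, if the arm or the gripper's body presses on something with over 40 N, if the wrist force passes 120 N, or if a joint passes its speed limit or range.

## Working session

There is one attempt and no reset: what is moved stays moved. The work goes in short steps, Python scripts to look and compute and a tool call to move; the robot and the scene stay as the last step left them, time stands still between calls to the robot, and variables do not carry over. Pictures are saved under pics/ and viewed, at most 10 in all, crops included, and the job is handed in when it is done.

Besides the shell and the picture viewer there is one more tool, called after "Request:" as name(argument=value, ...) on one line, values as JSON. play_rows: Moves the arm, as the interface text tells. Its arguments: {"type":"object","properties":{"xyz":{"type":"array","items":{"type":"array","items":{"type":"number"}}},"rot":{"type":"array","items":{"type":"array","items":{"type":"number"}}},"grip":{"type":"array","items":{"type":"number"}}},"required":["xyz","rot","grip"]}

```bash
mkdir -p pics
cat > h.py <<'E'
import numpy as np, cv2
from bench import readout, vision, ctrl
from scipy.spatial.transform import Rotation as R
def snap(n, f):
    o=readout.get_obs(); c=vision.camera(n)
    cv2.imwrite(f'pics/{f}.png', c['color'][:,:,::-1])
    if n=='wrist':
        T=np.eye(4); w,x,y,z=o['eef_rot']; T[:3,:3]=R.from_quat([x,y,z,w]).as_matrix(); T[:3,3]=o['eef_pos']
        c['extrinsics']=T@c['hand_eye']
    np.savez(f'pics/{f}.npz', **{k:np.array(v) for k,v in c.items()})
    return c
def cloud(c):
    """world points HxWx3"""
    K=c['camera_matrix']; h,w=c['depth'].shape
    u,v=np.meshgrid(np.arange(w),np.arange(h))
    p=np.stack([u,v],-1).reshape(-1,1,2).astype(float)
    s=cv2.undistortPoints(p,K,np.array([float(c['k1']),0,0,0])).reshape(h,w,2)
    d=c['depth'][...,None]
    P=np.concatenate([s*d,d],-1); E=c['extrinsics']
    P=P@E[:3,:3].T+E[:3,3]; P[c['depth']==0]=np.nan
    return P
E
python3 - <<'E'
from h import *
o=readout.get_obs(); print(o)
c=snap('top','top1'); print(c['extrinsics'].round(3))
P=cloud(c)
m=(np.abs(P[...,2]-0.066)<0.012)
print(m.sum(), np.nanmin(P[m],0),np.nanmax(P[m],0))
E
```

```text
{'time_s': 0.0, 'q': array([ 9.05712943e-01,  1.81538763e-01,  1.60802225e+00, -6.95040001e-06,
        1.35378587e+00, -2.06273477e-01]), 'dq': array([-0.00102732,  0.00024976, -0.00073722,  0.00197838,  0.00053983,
       -0.00034493]), 'joint_efforts': array([-2.99887950e-03, -4.44877982e+01, -3.51329684e+01, -6.48012738e-04,
        9.47565684e-03, -1.50923131e-05]), 'eef_pos': array([0.25429958, 0.51512679, 0.24937852]), 'eef_rot': array([-3.67088160e-04,  2.27397287e-01,  9.73801676e-01, -7.96608783e-04]), 'wrist_force': array([-0.69022312, -0.03066781,  0.58420995]), 'torque': array([ 0.03284686, -0.00603547,  0.0022941 ]), 'grasp_force': 0.0, 'opening': 1.0051595982865629}
[[ 0.019 -0.983  0.18   0.394]
 [-1.    -0.018  0.007 -0.122]
 [-0.004 -0.18  -0.984  1.349]
 [ 0.     0.     0.     1.   ]]
12256 [ 0.07375644 -1.12906285  0.05400423] [1.14652558 0.94629381 0.07798586]
```

View pics/top1.png

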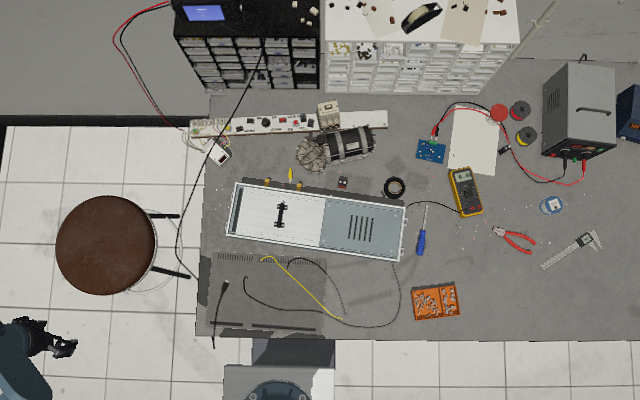

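The top view shows the box with corners near (235,183), (407,205), (402,262) and (228,235). The cover is on the left with its rib at (281,214), and the screwdriver is beyond the right end at (422,235).

```bash
cat >> h.py <<'E'
def boxfit(P, seed):
    m=((P[...,2]>0.05)&(P[...,2]<0.08)).astype(np.uint8)
    n,l=cv2.connectedComponents(m,connectivity=4)
    q=P[l==l[seed]][:,:2]
    return q, cv2.minAreaRect((q*1000).astype(np.float32))
E
python3 - <<'E'
from h import *
c=dict(np.load('pics/top1.npz')); P=cloud(c)
q,r=boxfit(P,(225,300)); print(len(q),r)
q,r=boxfit(P,(235,390)); print(len(q),r)
print(P[225,300],P[240,390], P[214,281],P[205,281])
m=(P[...,2]>0.082)&(P[...,2]<0.1); m[:195]=0;m[240:]=0;m[:,:260]=0;m[:,300:]=0
print(m.sum(),P[m].mean(0),P[m].min(0),P[m].max(0))
E
```

```text
9369 ((566.1614379882812, -97.73153686523438), (501.9950256347656, 159.26040649414062), 82.448974609375)
9369 ((566.1614379882812, -97.73153686523438), (501.9950256347656, 159.26040649414062), 82.448974609375)
[ 0.55344894 -0.05322314  0.06615079] [ 0.51552124 -0.31158209  0.06068529] [ 5.80354448e-01 -2.16192306e-04  9.26239599e-02] [0.60620224 0.00074367 0.09189919]
93 [0.5789171  0.00275757 0.09136374] [ 0.54658463 -0.00478816  0.08329486] [0.61246969 0.01065664 0.09842123]
```

```bash
cat >> h.py <<'E'
C=np.array([.5662,-.0977]); YX=np.array([.9913,-.1314]); YY=np.array([.1314,.9913])
def Rt():
    w,x,y,z=readout.get_obs()['eef_rot']; return R.from_quat([x,y,z,w]).as_matrix()
def go(*pts, yaw=0.):
    """box-frame TCP targets -> tool shift mm, rotvec; yaw turns tool y from box y (world z)"""
    o=readout.get_obs(); M=Rt(); p0=o['eef_pos']
    c,s=np.cos(yaw),np.sin(yaw); yy=c*YY-s*YX; y=np.array([*yy,0]); z=np.array([0,0,-1.]); x=np.cross(y,z)
    G=np.stack([x,y,z],1)
    print('box now',tobox(p0),'F',o['wrist_force'].round(1),'t',o['time_s'])
    print('rot',R.from_matrix(M.T@G).as_rotvec().round(3))
    for p in pts:
        w=np.array([*(C+p[0]*YX+p[1]*YY),p[2]]); print(p,(M.T@(w-p0)*1000).round(0))
def tobox(p): d=np.array(p[:2])-C; return np.round([d@YX,d@YY,p[2]],4)
E
python3 -c "
from h import *
go((0,.145,.18))"
```

```text
box now [-0.3897  0.5665  0.2494] F [-0.3 -0.2 -0.8] t 0.05
rot [-0.002 -0.001 -0.327]
(0, 0.145, 0.18) [-504. -274.   70.]
```

Request:
play_rows(xyz=[[-50, -27, 7], [-101, -55, 14], [-151, -82, 21], [-202, -110, 28], [-252, -137, 35], [-302, -164, 42], [-353, -192, 49], [-403, -219, 56], [-454, -247, 63], [-504, -274, 70]], rot=[[0, 0, -0.033], [0, 0, -0.065], [0, 0, -0.098], [0, 0, -0.131], [0, 0, -0.164], [0, 0, -0.196], [0, 0, -0.229], [0, 0, -0.262], [0, 0, -0.294], [-0.002, -0.001, -0.327]], grip=[0, 0, 0, 0, 0, 0, 0, 0, 0, 0])

```text
time_s: 1.3
eef_pos: [0.5857, 0.045, 0.1795]
eef_rot: [0.0, 0.065, 0.998, 0.001]
wrist_force: [0.5, 0.4, 0.3]
opening: -0.002
grasp_force: 0.0
```

```bash
python3 -c "
from h import *
go((0,.145,.18),(0,.145,.098))
c=snap('wrist','w1'); P=cloud(c)
m=(P[...,2]>.082)&(P[...,2]<.1)
q=P[m]; b=np.array([tobox(p) for p in q]); k=(abs(b[:,0])<.06)&(b[:,1]>.05)&(b[:,1]<.13); print(k.sum(),b[k].min(0),b[k].max(0),np.median(b[k],0))"
```

```text
box now [0.0006 0.144  0.1795] F [0.5 0.4 0.3] t 1.3
rot [0.002 0.001 0.001]
(0, 0.145, 0.18) [ 1.  1. -0.]
(0, 0.145, 0.098) [ 1.  1. 82.]
1310 [-0.0348  0.0972  0.082 ] [0.0342 0.1077 0.0943] [-0.00305  0.1035   0.0917 ]
```

View pics/w1.png

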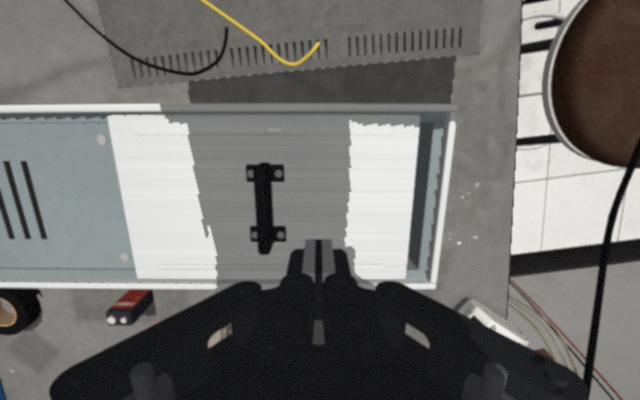

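The wrist view shows the rib at (265,208), with its tabs only at the rib's ends (y = 172 and 234 px). The closed fingers are to its left, so the way down is clear.

Request:
play_rows(xyz=[[1, 1, 25], [1, 1, 50], [1, 1, 70], [1, 1, 82], [1, 1, 82], [1, -5, 82], [1, -13, 82], [1, -21, 82], [1, -31, 82], [1, -41, 82]], rot=[[0, 0, 0], [0, 0, 0], [0, 0, 0], [0, 0, 0], [0, 0, 0], [0, 0, 0], [0, 0, 0], [0, 0, 0], [0, 0, 0], [0, 0, 0]], grip=[0, 0, 0, 0, 0, 0, 0, 0, 0, 0])

```text
time_s: 2.6
eef_pos: [0.5792, 0.006, 0.0987]
eef_rot: [0.001, 0.066, 0.998, 0.001]
wrist_force: [0.3, 3.1, 2.5]
opening: 0.005
grasp_force: 1.9
```

```bash
python3 -c "
from h import *
go((0,-.08,.098),(0,-.103,.098))"
```

```text
box now [-0.0008  0.1045  0.0987] F [0.3 3.1 2.5] t 2.6
rot [ 0.003  0.002 -0.   ]
(0, -0.08, 0.098) [  -1. -184.    0.]
(0, -0.103, 0.098) [  -1. -207.    0.]
```

Request:
play_rows(xyz=[[0, -15, 0], [0, -33, 0], [0, -52, 0], [0, -71, 0], [-1, -90, 0], [-1, -109, 0], [-1, -128, 0], [-1, -147, 0], [-1, -163, 0], [-1, -175, 0]], rot=[[0, 0, 0], [0, 0, 0], [0, 0, 0], [0, 0, 0], [0, 0, 0], [0, 0, 0], [0, 0, 0], [0, 0, 0], [0, 0, 0], [0, 0, 0]], grip=[0, 0, 0, 0, 0, 0, 0, 0, 0, 0])

```text
time_s: 3.85
eef_pos: [0.5566, -0.1684, 0.0977]
eef_rot: [0.0, 0.066, 0.998, 0.001]
wrist_force: [1.2, 2.8, 2.1]
opening: -0.003
grasp_force: 1.9
```

Request:
play_rows(xyz=[[0, -5, 0], [0, -10, 0], [0, -15, 0], [0, -19, 0], [0, -23, 0], [0, -26, 0], [0, -29, 0], [0, -31, 0], [0, -32, 0], [0, -32, 0]], rot=[[0, 0, 0], [0, 0, 0], [0, 0, 0], [0, 0, 0], [0, 0, 0], [0, 0, 0], [0, 0, 0], [0, 0, 0], [0, 0, 0], [0, 0, 0]], grip=[0, 0, 0, 0, 0, 0, 0, 0, 0, 0])

```text
time_s: 5.1
eef_pos: [0.5526, -0.1992, 0.0978]
eef_rot: [0.001, 0.066, 0.998, 0.001]
wrist_force: [0.2, 0.4, -0.2]
opening: 0.004
grasp_force: 0.6
```

```bash
python3 -c "
from h import *
go((0,-.103,.098))
c=snap('top','top2'); P=cloud(c)
B=np.stack([(P[...,:2]-C)@YX,(P[...,:2]-C)@YY,P[...,2]],-1)
inb=(abs(B[...,0])<.062)&(B[...,1]>-.1)&(B[...,1]<.24)
k=inb&(B[...,2]>.036)&(B[...,2]<.052)
cv2.imwrite('pics/crop2.png',cv2.resize(c['color'][170:280,210:420,::-1],None,fx=3.5,fy=3.5,interpolation=3))
for b in B[k]: print(b.round(3)) if len(B[k])<5 else None
print(k.sum())
for y0 in (.166,.068):
  kk=k&(abs(B[...,1]-y0)<.045)&(B[...,0]<.01); b=B[kk]
  for x in np.arange(-.05,.01,.01):
    s=b[(b[:,0]>=x)&(b[:,0]<x+.01)]
    if len(s): print(y0,x.round(2),len(s),s[:,1].min().round(3),s[:,1].max().round(3),s[:,1].mean().round(3))
"
```

```text
box now [-1.000e-04 -1.024e-01  9.780e-02] F [ 0.2  0.4 -0.2] t 5.1
rot [ 0.002  0.001 -0.   ]
(0, -0.103, 0.098) [-0. -1. -0.]
294
0.166 -0.04 7 0.165 0.173 0.168
0.166 -0.03 14 0.164 0.173 0.169
0.166 -0.02 12 0.163 0.172 0.167
0.166 -0.01 11 0.162 0.172 0.167
0.166 0.0 12 0.161 0.172 0.166
0.068 -0.05 4 0.067 0.075 0.071
0.068 -0.04 29 0.059 0.082 0.072
0.068 -0.03 22 0.063 0.083 0.072
0.068 -0.02 11 0.065 0.076 0.07
0.068 -0.01 11 0.066 0.075 0.07
0.068 0.0 13 0.064 0.073 0.069
```

View pics/crop2.png

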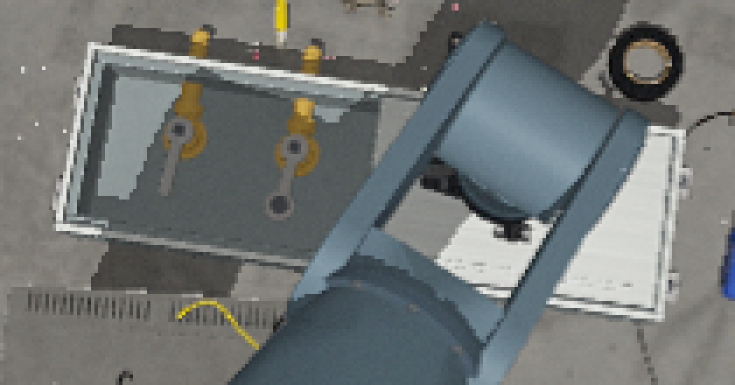

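The crop shows the bay open, with the plain handle on the left at (170,165) and the disc handle on the right, its disc at (279,204). The disc valve is therefore the one at y = +68 mm. The cover is near the right end, so I'll nudge it until the stop can be felt.

Request:
play_rows(xyz=[[0, -1, 0], [0, -2, 0], [0, -3, 0], [0, -4, 0], [0, -5, 0], [0, -6, 0], [0, -6, 0], [0, -6, 0], [0, -6, 0], [0, -6, 0]], rot=[[0, 0, 0], [0, 0, 0], [0, 0, 0], [0, 0, 0], [0, 0, 0], [0, 0, 0], [0, 0, 0], [0, 0, 0], [0, 0, 0], [0, 0, 0]], grip=[0, 0, 0, 0, 0, 0, 0, 0, 0, 0])

```text
time_s: 6.4
eef_pos: [0.5533, -0.2026, 0.0979]
eef_rot: [0.002, 0.066, 0.998, 0.003]
wrist_force: [6.7, 12.1, 0.0]
opening: 0.003
grasp_force: 6.0
```

Request:
play_rows(xyz=[[0, 10, 0], [0, 16, -10], [0, 16, -40], [0, 16, -60], [6, 40, -60], [12, 65, -60], [18, 90, -60], [24, 115, -60], [30, 142, -60], [30, 142, -60]], rot=[[0, 0, 0], [0, 0, 0], [0, 0, 0], [0, 0, 0], [0, 0, 0], [0, 0, 0], [0, 0, 0], [0, 0, 0], [0, 0, 0], [0, 0, 0]], grip=[0, 0, 0, 0, 0, 0, 0, 0, 0, 0])

```text
time_s: 7.65
eef_pos: [0.5395, -0.0576, 0.1573]
eef_rot: [-0.0, 0.064, 0.998, 0.001]
wrist_force: [0.9, -0.4, 0.6]
opening: 0.001
grasp_force: 0.0
```

```bash
python3 -c "
from h import *
c=snap('wrist','w2'); P=cloud(c)
B=np.stack([(P[...,:2]-C)@YX,(P[...,:2]-C)@YY,P[...,2]],-1)
k=(abs(B[...,2]-.047)<.005)&(abs(B[...,1]-.068)<.03)&(B[...,0]<-.02)&(B[...,0]>-.055); print(k.sum())
if k.sum(): b=B[k]; print(b.min(0),b.max(0))
k=(abs(B[...,2]-.066)<.006)&(abs(B[...,0])<.06)&(B[...,1]<.2)
if k.sum(): print('cover left edge y',np.percentile(B[k][:,1],[98,99.5]))
T=[]
for a in np.linspace(0,1.571,9): T.append((20e-3-.05*np.cos(a)-.025*np.sin(a),.068+.05*np.sin(a)-.025*np.cos(a),.047))
go((-.03,.034,.047),*[tuple(np.round(t,3)) for t in T])
"
```

```text
704
[-0.04222451  0.06009194  0.04217097] [-0.02012501  0.08554877  0.0499198 ]
cover left edge y [-0.0049542  -0.00202755]
box now [-0.0311  0.035   0.1575] F [-0.1 -0.8  0.1] t 7.7
rot [0.002 0.    0.002]
(-0.03, 0.034, 0.047) [ -1.  -1. 111.]
(np.float64(-0.03), np.float64(0.043), np.float64(0.047)) [ -1.   8. 111.]
(np.float64(-0.034), np.float64(0.053), np.float64(0.047)) [  3.  18. 111.]
(np.float64(-0.036), np.float64(0.064), np.float64(0.047)) [  5.  29. 111.]
(np.float64(-0.035), np.float64(0.075), np.float64(0.047)) [  4.  40. 111.]
(np.float64(-0.033), np.float64(0.086), np.float64(0.047)) [  2.  51. 111.]
(np.float64(-0.029), np.float64(0.096), np.float64(0.047)) [ -2.  61. 111.]
(np.float64(-0.022), np.float64(0.105), np.float64(0.047)) [ -9.  70. 111.]
(np.float64(-0.014), np.float64(0.112), np.float64(0.047)) [-17.  77. 111.]
(np.float64(-0.005), np.float64(0.118), np.float64(0.047)) [-26.  83. 111.]
```

View pics/w2.png

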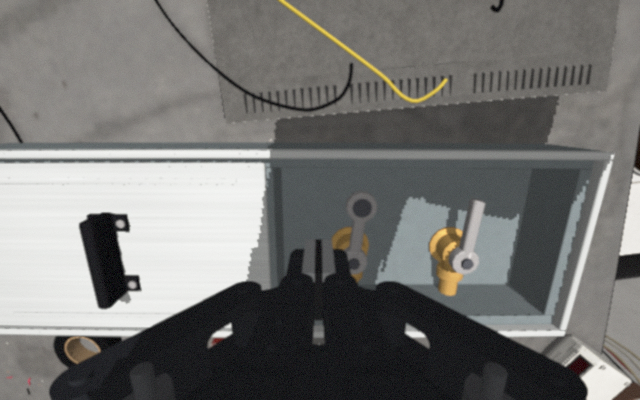

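The cover is at the stop, with its left edge at y = -2 mm. The disc is at (361,206) px, centred at about y = +72 mm. The fingers are to its right, so I'll go down.

Request:
play_rows(xyz=[[-1, -1, 25], [-1, -1, 50], [-1, -1, 75], [-1, -1, 98], [-1, -1, 111], [-1, 4, 111], [3, 13, 111], [5, 24, 111], [4, 34, 111], [4, 40, 111]], rot=[[0, 0, 0], [0, 0, 0], [0, 0, 0], [0, 0, 0], [0, 0, 0], [0, 0, 0], [0, 0, 0], [0, 0, 0], [0, 0, 0], [0, 0, 0]], grip=[0, 0, 0, 0, 0, 0, 0, 0, 0, 0])

```text
time_s: 8.95
eef_pos: [0.5425, -0.0192, 0.0476]
eef_rot: [0.001, 0.065, 0.998, 0.001]
wrist_force: [-1.5, -1.9, -0.4]
opening: -0.003
grasp_force: 0.8
```

Request:
play_rows(xyz=[[-1, 6, 0], [-2, 11, 0], [-4, 16, 0], [-6, 21, 0], [-9, 26, 0], [-13, 30, 0], [-17, 34, 0], [-21, 37, 0], [-25, 40, 0], [-27, 42, 0]], rot=[[0, 0, 0], [0, 0, 0], [0, 0, 0], [0, 0, 0], [0, 0, 0], [0, 0, 0], [0, 0, 0], [0, 0, 0], [0, 0, 0], [0, 0, 0]], grip=[0, 0, 0, 0, 0, 0, 0, 0, 0, 0])

```text
time_s: 10.2
eef_pos: [0.5748, 0.0183, 0.0472]
eef_rot: [0.001, 0.066, 0.998, 0.001]
wrist_force: [-1.0, -0.9, -0.2]
opening: 0.002
grasp_force: 0.7
```

```bash
python3 -c "
from h import *
go((-.005,.118,.047),(-.002,.118,.047))"
```

```text
box now [-0.0068  0.1161  0.0472] F [-1.  -0.9 -0.2] t 10.2
rot [0.002 0.001 0.   ]
(-0.005, 0.118, 0.047) [-2.  2.  0.]
(-0.002, 0.118, 0.047) [-5.  2.  0.]
```

Push a little further until the stop is felt.

Request:
play_rows(xyz=[[-1, 0, 0], [-2, 0, 0], [-3, 0, 0], [-4, 0, 0], [-5, 0, 0], [-6, 0, 0], [-7, 0, 0], [-8, 0, 0], [-8, 0, 0], [-8, 0, 0]], rot=[[0, 0, 0], [0, 0, 0], [0, 0, 0], [0, 0, 0], [0, 0, 0], [0, 0, 0], [0, 0, 0], [0, 0, 0], [0, 0, 0], [0, 0, 0]], grip=[0, 0, 0, 0, 0, 0, 0, 0, 0, 0])

```text
time_s: 11.45
eef_pos: [0.5785, 0.0179, 0.0467]
eef_rot: [-0.004, 0.066, 0.998, 0.001]
wrist_force: [-16.4, 3.0, 12.1]
opening: 0.002
grasp_force: 8.4
```

Request:
play_rows(xyz=[[10, 0, 0], [18, 0, 0], [22, 0, 0], [22, 0, -20], [22, 0, -50], [22, 0, -80], [22, 0, -110], [22, 0, -130], [22, 0, -140], [22, 0, -140]], rot=[[0, 0, 0], [0, 0, 0], [0, 0, 0], [0, 0, 0], [0, 0, 0], [0, 0, 0], [0, 0, 0], [0, 0, 0], [0, 0, 0], [0, 0, 0]], grip=[0, 0, 0, 0, 0, 0, 0, 0, 0, 0])

```text
time_s: 12.7
eef_pos: [0.5608, 0.0196, 0.1876]
eef_rot: [0.001, 0.066, 0.998, 0.001]
wrist_force: [-0.5, -0.7, -0.6]
opening: -0.002
grasp_force: 0.0
```

```bash
python3 -c "
from h import *
c=snap('wrist','w3'); P=cloud(c)
B=np.stack([(P[...,:2]-C)@YX,(P[...,:2]-C)@YY,P[...,2]],-1)
k=(abs(B[...,2]-.045)<.006)&(abs(B[...,1]-.12)<.012)&(abs(B[...,0])<.05); print(k.sum())
if k.sum(): b=B[k]; print(b.min(0),b.max(0))
"
```

```text
368
[0.00721058 0.10845818 0.03922819] [0.02420028 0.1306536  0.04955857]
```

View pics/w3.png

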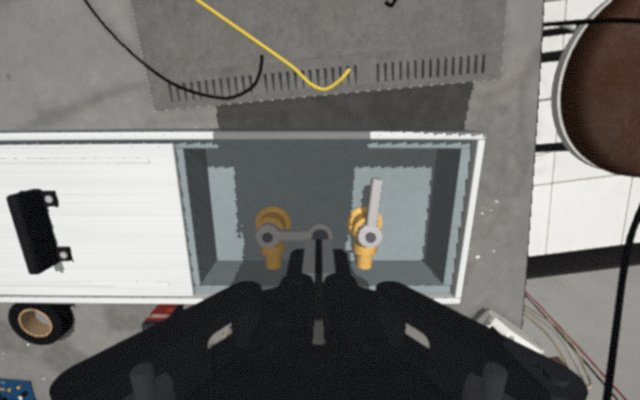

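The disc handle runs along the box from (267,237) to (320,235), so it is shut, with its disc centre at x = 20 mm. The plain handle still points to the robot at (376,182), and the cover is at the stop. I'll hand the job in.

```bash
python3 -c "
from bench import ctrl
print(ctrl.hand_in())"
```

```text
the job is handed in; nothing more can be done
None
```

The job is handed in: the cover is at the right end stop, the disc handle is shut against its stop, and the plain handle was left open; hand-in returned no verdict.

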